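Air the sample chamber

TASK

Air the bench sample chamber before its next batch: pull the drop door at its front right down to its stop, push it back up until it is fully shut, then lift the sprung top lid by its bar until the lid stands at the same angle as the pointer arm on the chamber's side. Finish while still holding the lid there with the gripper: it springs shut if let go. Leave the pointer as it is set and do not shift the bottles and other things around.

Things in the scene. Friction and masses are not known exactly. Their poses are not given: they have to be found in the camera images.
- unit: the sample chamber, a white box fixed to the bench, 330 mm deep (its x), 280 mm wide (its y). Origin on the bench under the middle of its front face; x points from front to back, y to its left as the robot sees it, z up. The front 120 mm is a bay with a flat deck 115 mm high; behind it the chamber is 168 mm high under the lid
- door (a joint): angle of the bottom-hinged front door (rad): 0 shut and upright, grows as it is pulled down towards the robot, 1.45 at its lower stop (nearly level). A stiff friction hinge: it stays where it is left and takes about 3 N at the bar; it may start ajar, up to 0.3
- door_bar (a point): middle of the door's bar handle: round dark steel, 12 mm thick, 120 mm long along the unit's y, on two arms in the door's own plane, 110 mm from the hinge axis, 40 mm beyond the edge of the 12 mm thick, 206 mm wide panel; can be pinched from above at any door angle. Shut: 150 mm above the bench, 35 mm above deck level, 8 mm in front of the front face. The point's z points from hinge to bar
- door_hinge (a point): point on the door's hinge axis (parallel to the unit's y), 40 mm above the bench, below the middle of the bar
- lid: the white top lid, 276 mm wide, starts shut and level. Origin in the middle of its bar handle (round, 12 mm thick, 120 mm long along y, on two arms in the lid's plane, 43 mm in front of the panel's edge; pinch it from above); its x points to the hinge axis, 190 mm behind. Shut, the bar is 175 mm above the bench, 83 mm behind the shut door's bar. Spring and weight pull it shut: 3 to 6 N at the bar
- pointer_tip (a point): tip of the pointer, a flat aluminium arm 150 mm long, 12 mm wide, with a round black end, just outside the lid's left (unit +y) edge, 155 mm from the middle, by a bent steel quadrant bar. It pivots on the lid's hinge axis, held by friction only, tip 0.35 to 0.70 rad above level. The point's x points from tip to pivot: the lid's x must come parallel to it
- amber_tall: amber glass bottle, 62 mm across, 165 mm tall; a bystander, origin at its underside
- amber_short: amber glass bottle, 56 mm across, 130 mm tall; a bystander, origin at its underside
- white_bottle: white plastic bottle, 74 mm across, 165 mm tall; a bystander, origin at its underside
- dropper: small amber dropper bottle, 32 mm across, 60 mm tall, standing on the left corner of the chamber's front deck; a bystander, origin at its underside
- beaker: glass beaker, 70 mm across, 85 mm tall; a bystander, origin at its underside
- jar: small glass jar with a black cap, 36 mm across, 50 mm tall, standing on the right corner of the front deck; a bystander, origin at its underside

How it is judged:
By the outcome, as a careful person would: the job done as asked, in the order asked, and still so for the second after the job is handed in, while the arm keeps its last pose, push and grip.
It also fails if it takes over 48 s, if anything falls off the work surface, if the arm or the gripper's body presses on something with over 40 N, if the wrist force passes 120 N, or if a joint passes its speed limit or range.

ROBOT

A 6-joint arm with a two-finger parallel gripper is mounted at the origin on the work surface. World frame = base frame: x ahead of the robot, y to its left, z up, the work surface at z = 0. Lengths are in mm, angles in rad, forces in N, time in s.
With the tool pointing down it reaches from about 350 to 975 mm from the base axis. Payload 7.1 kg.
Tool frame: the origin (TCP) lies on the front face of the gripper's body, between the roots of the fingers; the fingertips stand 80 mm ahead of it and the grasp point (between the pads) lies 61 mm ahead of it (env.tips_ahead is the distance from the TCP to the fingertips, in mm); z points along the fingers, y is the line along which they close (so a half turn about z gives the same grasp; the last joint's range is limited). The gripper opens to 88 mm and grips with 3 to 60 N. Pads are 20 mm wide; open, the fingers measure 115 mm over their backs; the gripper's body (75 mm by 178 mm) begins 61 mm behind the grasp point.
Start: joints at [1.291, 0.423, 1.63, -0, 1.089, -0.019], TCP at [161.127, 603.857, 302.675] pointing down, gripper open.
Joint ranges: [-3, 3], [-0.9, 2.11], [0.09, 2.58], [-1.31, 4.45], [0.11, 2.69], [-2.54, 2.54]. Speed limits (rad/s): [2.39, 2.39, 3.01, 3.14, 3.14, 3.14].

INTERFACE

Orientations are given as a unit quaternion [x, y, z, w].
In Python, from station import env, cams, status gives the robot as it stands (env), with the cameras (cams) and the readings (status). Calls block until the motion is done:
- env.reach(position, orientation): joint-space move of the TCP to a pose.
- env.move_l(position, rot=None, rate=150, f_stop=None): straight line of the TCP; rot=None keeps the orientation; rate is the mean speed in mm/s. With f_stop (N) it stops when the force on the tool has changed by that much, and returns True; else False.
- env.move_joints(angles): joint-space move.
- env.set_gripper(opening): finger opening in mm; the grip force is fixed at half the most; returns when the fingers have stopped.
- env.hold(seconds).
- env.ik(position, orientation): joint angles nearest the present ones, or None.
- status.read_state(): the state.
- cams.camera(name): name is "scene" or "top" or "wrist"; returns the picture (384x512x3 uint8, blue, green, red); there is no depth.
- cams.camera_params(name): a dict with "fx", "fy", "cx", "cy" (pixels), "pose" (4x4, takes a point from camera to world coordinates); the wrist camera has in their place "tool_from_camera" (4x4, takes a point from camera to tool coordinates, whose origin is the TCP and whose axes are the flange's). Camera axes: x right, y up, looking along -z (the intrinsics and any distortion apply to the point x, -y, -z); pixel columns grow to the right and rows downward; lengths in mm; the calibration is good to about 2 mm. A picture is of the moment at which its call begins: read the wrist's pose just before it. camera_params takes no time and is no camera call.
A pose or a line that the arm cannot do raises env.IKError and nothing moves.
- env.sign_off(): hands the job in; it is judged then, once.
The state is a dict: "time_s": time; "qpos": joint angles; "dq": joint speeds; "tau": joint torques, N m; "tool_pos": TCP position; "orientation": TCP orientation; "force": force on the tool from outside, world axes, zero at the start; "wrist_torque": the same for the moment, N m; "width": finger opening in mm; "grip_force": force on a finger pad.
Only numpy, scipy, OpenCV 4.12 (cv2) and the standard library are available. Lean on these libraries where they do the work, as an engineer would, in place of code of your own. Each camera call takes 0.05 s, during which the arm holds its last target. There are 200 camera calls.

## Working session

There is one attempt and no reset: what is moved stays moved. The work goes in short steps, each a Python script; the robot and the scene stay as the last script left them, time stands still between calls to the robot, and variables do not carry over. Pictures are saved under pics/ and viewed, at most 10 in all, crops included, and the job is handed in when it is done.

```bash
ls; mkdir -p pics; python3 - <<'E'
from station import env, cams, status
import cv2,numpy as np
np.set_printoptions(precision=3,suppress=True)
for n in("scene","top"):
    cv2.imwrite(f"pics/{n}0.png",cv2.resize(cams.camera(n),(800,600),interpolation=cv2.INTER_CUBIC)); print(n,cams.camera_params(n))
print(cams.camera_params("wrist")); print(status.read_state())
E
```

```text
pics
station.py
scene {'fx': 365.8791217628006, 'fy': 365.8791217628006, 'cx': 261.971208160127, 'cy': 190.34785500665043, 'pose': array([[   0.13 ,   -0.713,    0.689, 1131.654],
       [   0.992,    0.096,   -0.087,  -11.193],
       [  -0.004,    0.694,    0.72 ,  759.987],
       [   0.   ,    0.   ,    0.   ,    1.   ]])}
top {'fx': 465.25754653817677, 'fy': 465.25754653817677, 'cx': 258.7246606479145, 'cy': 186.53858772120088, 'pose': array([[   0.022,    0.998,   -0.064,  459.481],
       [  -1.   ,    0.023,    0.004,   61.559],
       [   0.006,    0.064,    0.998, 1336.619],
       [   0.   ,    0.   ,    0.   ,    1.   ]])}
{'fx': 279.6120448404835, 'fy': 279.6120448404835, 'cx': 256.46883877265907, 'cy': 187.88139441524032, 'tool_from_camera': array([[  0.   ,   0.953,   0.303,  83.502],
       [  1.   ,  -0.   ,  -0.   ,  -0.986],
       [  0.   ,   0.303,  -0.953, -82.312],
       [  0.   ,   0.   ,   0.   ,   1.   ]])}
{'time_s': 0.1, 'qpos': array([ 1.291,  0.424,  1.631, -0.   ,  1.089, -0.019]), 'dq': array([ 0.001, -0.   , -0.002,  0.001,  0.   , -0.001]), 'tau': array([ -0.   , -54.562, -27.432,   0.065,   0.019,  -0.   ]), 'tool_pos': array([161.047, 603.511, 301.996]), 'orientation': array([ 0.13 ,  0.992, -0.001, -0.   ]), 'force': array([ 0.586, -0.481,  0.914]), 'wrist_torque': array([ 0.016,  0.005, -0.005]), 'grip_force': 0.0, 'width': 87.70578809688041}
```

View pics/scene0.png

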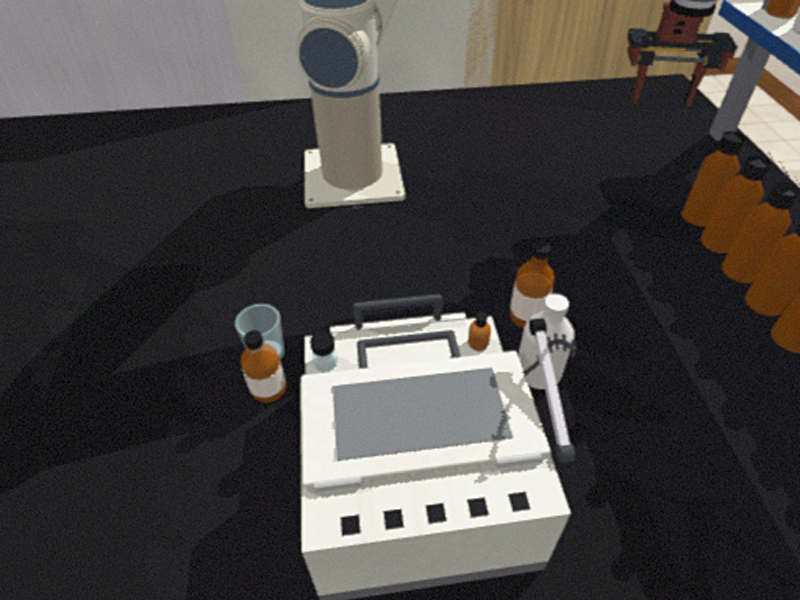

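View pics/top0.png

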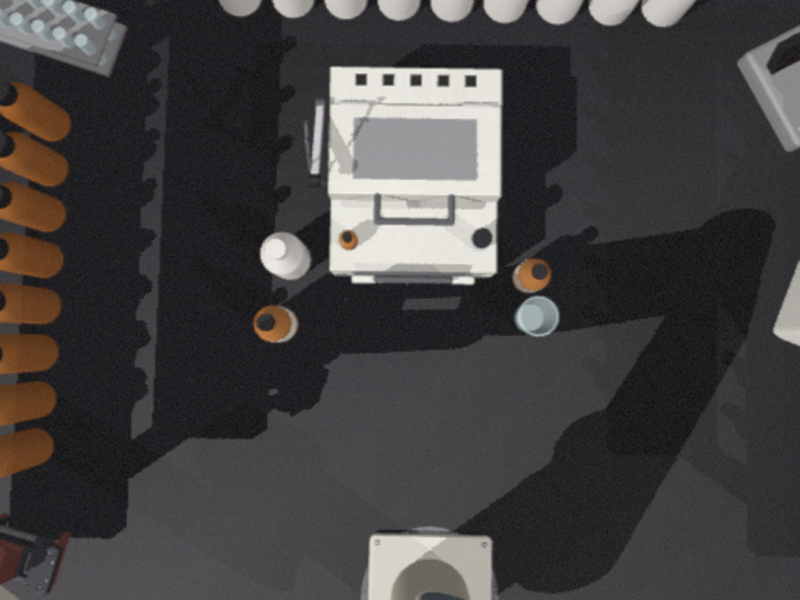

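The scene view shows the unit with its pointer on the left and the lid bar. The top view shows the lid bar at about (376–453, 221) and the door edge at about (350–475, 280). I'll zoom in on both.

```bash
python3 - <<'E'
from station import env, cams, status
import cv2,numpy as np
a=cams.camera("top"); b=cams.camera("scene")
cv2.imwrite("pics/top_raw.png",a); cv2.imwrite("pics/scene_raw.png",b)
# crop top cols 190..330 rows 35..190 ; 
g=lambda im,k:cv2.resize(np.clip(im.astype(float)*1.0,0,255).astype(np.uint8),None,fx=k,fy=k,interpolation=cv2.INTER_CUBIC)
def gam(im): return (255*(im/255.)**.6).astype(np.uint8)
cv2.imwrite("pics/topc.png",g(gam(a[105:195,190:330]),5.7))   # scale5.7 off (190,105)
cv2.imwrite("pics/scenec.png",g(gam(b[180:300,185:375]),4.2)) # scale4.2 off(185,180)
E
```

```text
(no output)
```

View pics/topc.png

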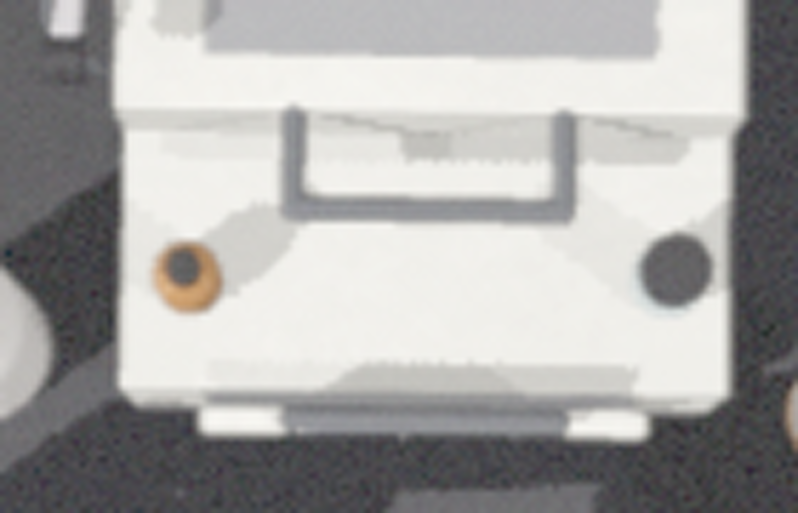

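View pics/scenec.png

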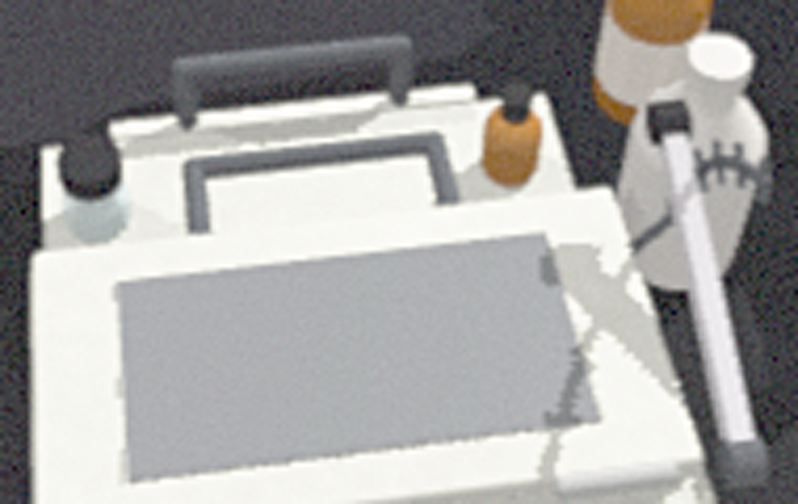

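The crops show the bar ends. In the top crop, the lid bar runs (283,209)–(575,209) and the door bar (283,420)–(568,424). In the scene crop, the lid bar runs (186,166)–(443,143), the door bar (174,68)–(411,44), and the pointer from tip (669,122) to pivot (742,465). I'll fit these jointly.

```bash
cat > fit.py <<'E'
from station import env, cams, status
import numpy as np
from scipy.optimize import least_squares
np.set_printoptions(precision=3,suppress=True)
def proj(P,p,T=None):
    T=p["pose"] if T is None else T
    q=(np.atleast_2d(P)-T[:3,3])@T[:3,:3]
    return np.c_[p["fx"]*q[:,0]/-q[:,2]+p["cx"], -p["fy"]*q[:,1]/-q[:,2]+p["cy"]]
def U(pts,u):
    c,s=np.cos(u[2]),np.sin(u[2]); pts=np.atleast_2d(pts).astype(float)
    return np.c_[u[0]+c*pts[:,0]-s*pts[:,1],u[1]+s*pts[:,0]+c*pts[:,1],pts[:,2]]
def door(th,y): return [-8-110*np.sin(th),y,40+110*np.cos(th)]
def lid(a,y,r=190): return [265-r*np.cos(a),y,175+r*np.sin(a)]
E
python3 - <<'E'
from fit import *
ct,cs=cams.camera_params("top"),cams.camera_params("scene")
R=lambda l,k,o:(np.array(l)+.5)/k-.5+np.array(o)
mt=R([(283,209),(575,209),(283,420),(568,424)],5.7,(190,105))
ms=R([(186,166),(443,143),(174,68),(411,44),(669,122),(742,465)],4.2,(185,180))
def model(v):
    u=v[:3];L=[lid(0,60),lid(0,-60)];D=[door(v[3],60),door(v[3],-60)]
    t=proj(U(L+D,u),ct)
    s=proj(U(L[::-1]+D[::-1]+[lid(v[4],155,150),lid(0,155,0)],u),cs)
    # scene: left in image is unit -y
    return t,s
f=lambda v:np.r_[(model(v)[0]-mt).ravel(),(model(v)[1]-ms).ravel()]
r=least_squares(f,[550,40,0,.1,.5],loss="soft_l1")
print(r.x); print(f(r.x).reshape(-1,2))
J=np.linalg.inv(r.jac.T@r.jac);print(np.sqrt(np.diag(J)))
print(U([door(r.x[3],0),lid(0,0),lid(r.x[4],155,150),lid(0,0,0)],r.x))
E
```

```text
[572.555  44.113   0.006   0.082   0.423]
[[ 1.486  0.016]
 [-2.088  0.849]
 [ 1.123  0.261]
 [-2.     0.362]
 [ 1.738  0.954]
 [-2.126  0.248]
 [ 2.246  0.36 ]
 [-2.352  0.797]
 [ 0.171  0.153]
 [-0.154 -0.255]]
[1.362 1.847 0.009 0.02  0.038]
[[555.519  44.016 149.628]
 [647.554  44.54  175.   ]
 [699.861 199.84  236.507]
 [837.551  45.621 175.   ]]
```

```bash
python3 - <<'E'
from fit import *
import cv2
from scipy.spatial.transform import Rotation as Ro
q=Ro.from_matrix(np.c_[[0,0,1],[-1,0,0],[0,-1,0]]).as_quat()
for p in ([730,500,250],[700,500,250],[670,500,250],[700,450,270],[650,480,260]):
    j=env.ik(p,q)
    print(p,j)
    if j is not None:
        env.reach(p,q);break
s=status.read_state();im=cams.camera("wrist");print(s["tool_pos"],s["orientation"],s["time_s"])
np.savez("w1.npz",p=s["tool_pos"],q=s["orientation"]);cv2.imwrite("pics/w1_raw.png",im)
cv2.imwrite("pics/w1.png",cv2.resize((255*(im/255.)**.6).astype(np.uint8),(800,600),interpolation=cv2.INTER_CUBIC))
E
```

```text
[730, 500, 250] None
[700, 500, 250] None
[670, 500, 250] None
[700, 450, 270] None
[650, 480, 260] None
[161.055 603.638 302.209] [ 0.13   0.992 -0.    -0.   ] 0.2
```

View pics/w1.png

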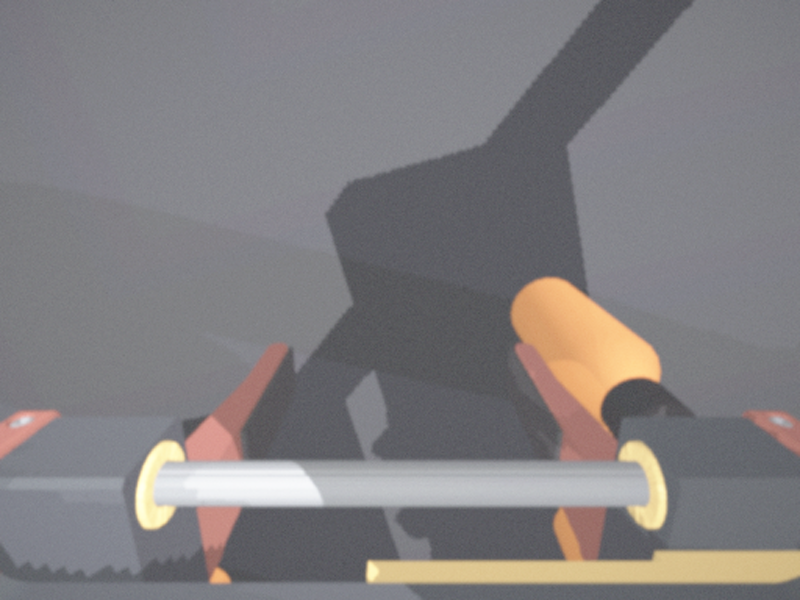

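The wrist view shows only bench and gripper, because no side pose had an IK solution and the arm didn't move. I'll search for a reachable oblique viewpoint.

```bash
python3 - <<'E'
from fit import *
from scipy.spatial.transform import Rotation as Ro
C=cams.camera_params("wrist")["tool_from_camera"];tgt=np.array([765,200,205.])
out=[]
for el in np.radians([10,20,30,40,50]):
  for az in np.radians([-60,-45,-30,-15,0,15,30]):  # 0: looking -y ; positive: from robot side
    for d in (250,320,400):
      for roll in (0,np.pi/2,-np.pi/2,np.pi):
        look=np.array([np.sin(az)*np.cos(el),-np.cos(az)*np.cos(el),-np.sin(el)])
        z=-look;x=np.cross([0,0,1.],z);x/=np.linalg.norm(x);y=np.cross(z,x)
        Rc=np.c_[x,y,z]@Ro.from_euler('z',roll).as_matrix()
        Rt=Rc@C[:3,:3].T;p=tgt-look*d-Rt@C[:3,3]
        if (p+80*Rt[:,2])[2]<190: continue
        q=Ro.from_matrix(Rt).as_quat()
        j=env.ik(p,q)
        if j is not None: out.append((np.degrees(el)+abs(np.degrees(az)),np.degrees(el),np.degrees(az),d,roll,p,q,j))
out.sort(key=lambda o:o[0])
for o in out[:8]: print(*o[1:])
E
```

```text
10.0 0.0 250 1.5707963267948966 [710.384 343.854 231.354] [0.757 0.099 0.118 0.635] [ 0.704  1.039  1.106 -1.211  1.799  2.273]
10.0 0.0 250 3.141592653589793 [765.974 334.539 284.181] [ 0.605  0.605 -0.366  0.366] [ 0.6    1.05   0.787 -0.901  1.94   0.547]
10.0 0.0 320 1.5707963267948966 [710.384 412.791 243.509] [0.757 0.099 0.118 0.635] [ 0.762  1.094  0.947 -1.203  1.883  2.192]
10.0 0.0 320 3.141592653589793 [765.974 403.476 296.337] [ 0.605  0.605 -0.366  0.366] [ 0.658  1.131  0.591 -0.914  2.055  0.486]
10.0 0.0 400 1.5707963267948966 [710.384 491.575 257.401] [0.757 0.099 0.118 0.635] [ 0.822  1.181  0.721 -1.222  1.984  2.073]
10.0 0.0 400 3.141592653589793 [765.974 482.26  310.229] [ 0.605  0.605 -0.366  0.366] [ 0.719  1.284  0.241 -0.991  2.219  0.338]
20.0 0.0 250 1.5707963267948966 [710.384 337.092 255.934] [0.809 0.088 0.126 0.567] [ 0.689  0.95   1.143 -1.1    1.699  2.295]
20.0 0.0 250 -1.5707963267948966 [819.616 337.758 254.104] [ 0.088  0.809 -0.567 -0.126] [ 0.537  1.414  0.144 -1.095  2.379 -1.333]
```

```bash
python3 - <<'E'
from fit import *
import cv2
q=np.array([0.605,0.605,-0.366,0.366]);q/=np.linalg.norm(q)
env.reach([766,403.5,296.3],q)
s=status.read_state();im=cams.camera("wrist");print(s["tool_pos"],s["orientation"],s["time_s"])
np.savez("w1.npz",p=s["tool_pos"],q=s["orientation"]);im=im[::-1,::-1];cv2.imwrite("pics/w1_raw.png",im)
cv2.imwrite("pics/w2.png",cv2.resize((255*(im/255.)**.6).astype(np.uint8),(800,600),interpolation=cv2.INTER_CUBIC))
E
```

```text
[765.323 404.66  297.004] [ 0.605  0.606 -0.365  0.366] 2.5917
```

View pics/w2.png

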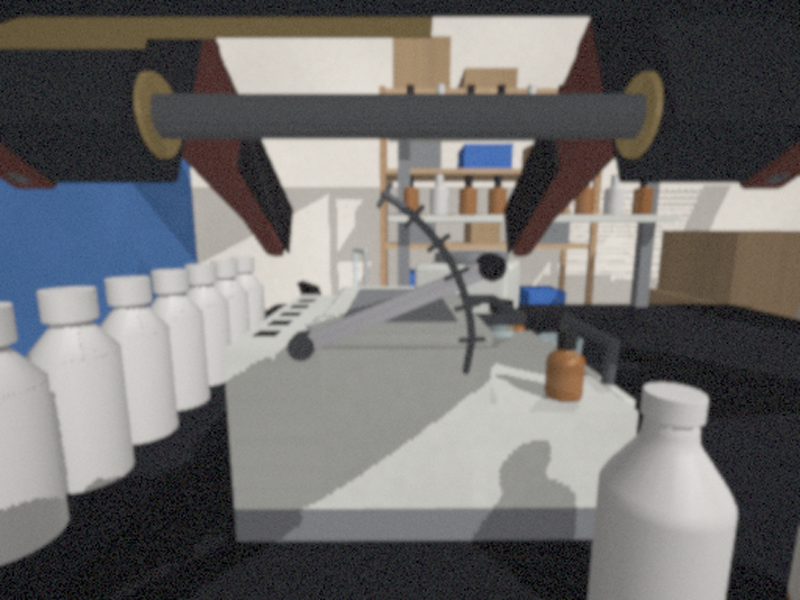

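The flipped wrist view shows the pointer from the side, with its pivot end at (301,347) and black tip at (491,266). I'll intersect those rays with the pointer's plane.

```bash
python3 - <<'E'
from fit import *
from scipy.spatial.transform import Rotation as Ro
ct,cs,cw=(cams.camera_params(n) for n in("top","scene","wrist"))
R=lambda l,k,o:(np.array(l)+.5)/k-.5+np.array(o)
mt=R([(283,209),(575,209),(283,420),(568,424)],5.7,(190,105))
ms=R([(186,166),(443,143),(174,68),(411,44),(669,122),(742,465)],4.2,(185,180))
w=np.load("w1.npz");T=np.eye(4);T[:3,:3]=Ro.from_quat(w["q"]).as_matrix();T[:3,3]=w["p"];T=T@cw["tool_from_camera"]
mw=np.array([511,383])-R([(491,266),(301,347)],1.5625,(0,0))
def rays(v):
    P=[]
    for m in mw:
        d=T[:3,:3]@np.array([(m[0]-cw["cx"])/cw["fx"],-(m[1]-cw["cy"])/cw["fy"],-1])
        n=np.array([-np.sin(v[2]),np.cos(v[2]),0]);o=U([0,155,0],v)[0]
        P.append(T[:3,3]+d*(n@(o-T[:3,3]))/(n@d))
    return np.array(P)
def f(v,full=True):
    L=[lid(0,66),lid(0,-66)];D=[door(v[3],66),door(v[3],-66)]
    t=proj(U(L+D,v),ct)-mt
    s=proj(U(L[::-1]+D[::-1]+[lid(v[4],155,v[5]),lid(0,155,0)],v),cs)-ms
    ww=proj(U([lid(v[4],155,v[5]),lid(0,155,0)],v),cw,T)-mw+v[6:8]
    return np.r_[t.ravel(),s.ravel(),ww.ravel(),v[6:8]/5]
r=least_squares(f,[570,44,0,.1,.5,150,0,0],loss="soft_l1")
print(r.x);print(f(r.x).reshape(-1,2));np.save("u.npy",r.x)
P=rays(r.x);print(P);d=P[0]-P[1];print(np.arctan2(d[2],np.hypot(d[0],d[1])),np.linalg.norm(d))
print(U([door(r.x[3],0),lid(0,0),lid(r.x[4],155,150),lid(0,0,0)],r.x))
E
```

```text
[572.824  44.184   0.006   0.086   0.407 151.347   0.681  -0.827]
[[-0.935 -0.123]
 [ 0.256  0.774]
 [-1.247  0.298]
 [ 0.316  0.459]
 [-1.114  1.372]
 [ 0.766  0.027]
 [-0.357  0.59 ]
 [ 0.216  0.485]
 [-0.194 -0.082]
 [-0.022 -0.16 ]
 [ 0.069 -0.012]
 [-0.096  0.044]
 [ 0.136 -0.165]]
[[698.571 199.951 234.037]
 [837.822 200.796 173.957]]
0.4073175308498681 151.66127677390892
[[555.348  44.078 149.591]
 [647.823  44.64  175.   ]
 [699.152 199.954 234.42 ]
 [837.819  45.793 175.   ]]
```

Pointer angle is 0.407 rad. The hinge is at (838, 46, 175), the door is at about 0.086 rad and the unit yaw is about 0. Next is the door.

```bash
cat >> fit.py <<'E'
from scipy.spatial.transform import Rotation as Ro
u=np.load("u.npy") if __import__("os").path.exists("u.npy") else None
def quat(tilt=0):  # tool down, fingers close along unit x; tilt>0 leans fingers' points forward (+x)
    return (Ro.from_euler('z',u[2])*Ro.from_euler('y',-tilt)*Ro.from_quat([.5**.5,.5**.5,0,0])).as_quat()
def tcp(p,tilt=0): return np.array(p)-61*Ro.from_quat(quat(tilt)).as_matrix()[:,2]
E
python3 - <<'E'
from fit import *
q=quat();b=U(door(u[3],0),u)[0]
env.reach([500,380,400],q)
env.reach(tcp(b+[0,0,110]),q)
env.set_gripper(60)
print(env.move_l(tcp(b),rate=120,f_stop=15))
env.set_gripper(0);env.hold(.2)
s=status.read_state();print(b,s["tool_pos"],s["width"],s["grip_force"],s["force"],s["time_s"])
np.save("s0.npy",s["force"])
E
```

```text
False
[555.348  44.078 149.591] [555.641  44.084 210.66 ] 11.36260242490444 29.999257922172546 [ 2.369 -0.634 -1.461] 7.7417
```

```bash
python3 - <<'E'
from fit import *
def go(ths,rate,f_stop=None):
    for t in ths:
        hit=env.move_l(tcp(U(door(t,0),u)[0]),rate=rate,f_stop=f_stop); s=status.read_state()
        d=s["tool_pos"]-[0,0,61]-U([-8,0,40],u)[0]
        print("%.3f meas %.3f r %.1f t %.2f"%(t,np.arctan2(-d[0],d[2]),np.hypot(d[0],d[2]),s["time_s"]),s["force"],s["width"],hit)
        if hit: break
go(np.arange(.2,1.4,.2),120)
go([1.4],80); go([1.5],40,20)
E
```

```text
0.200 meas 0.207 r 110.1 t 8.00 [-0.91  -0.282  0.159] 11.031048034225092 False
0.400 meas 0.408 r 110.1 t 8.33 [-1.952  1.036  0.821] 11.117771042025883 False
0.600 meas 0.603 r 109.7 t 8.67 [-0.216  1.897 -4.829] 11.227323755210877 False
0.800 meas 0.800 r 109.4 t 9.00 [ 4.023  2.614 -7.666] 11.305140427514662 False
1.000 meas 0.997 r 109.1 t 9.33 [ 4.495  1.867 -6.001] 11.191000385058006 False
1.200 meas 1.199 r 109.0 t 9.67 [ 5.47   1.641 -5.74 ] 10.869897926623736 False
1.400 meas 1.402 r 109.0 t 10.09 [ 4.227  1.941 -3.918] 11.256067055174823 False
1.500 meas 1.475 r 108.9 t 10.37 [ 2.557  0.119 -4.473] 11.449479485190837 True
```

```bash
python3 - <<'E'
from fit import *
import cv2
for t in (1.51,1.54):
    hit=env.move_l(tcp(U(door(t,0),u)[0]),rate=25,f_stop=25); s=status.read_state()
    d=s["tool_pos"]-[0,0,61]-U([-8,0,40],u)[0]
    print(t,np.arctan2(-d[0],d[2]),s["force"],s["width"],hit)
    env.hold(.2); print(status.read_state()["force"],s["time_s"])
im=cams.camera("top")[80:200,150:350]
cv2.imwrite("pics/d1.png",cv2.resize((255*(im/255.)**.6).astype(np.uint8),None,fx=4,fy=4,interpolation=cv2.INTER_CUBIC))
E
```

```text
1.51 1.4843927886879624 [0.293 0.038 3.098] 11.03833215760674 True
[-0.92   0.048  3.736] 10.575
1.54 1.4941435518001807 [0.72  0.339 1.758] 10.77970223437187 True
[ 0.674 -0.397 -0.166] 10.9833
```

View pics/d1.png

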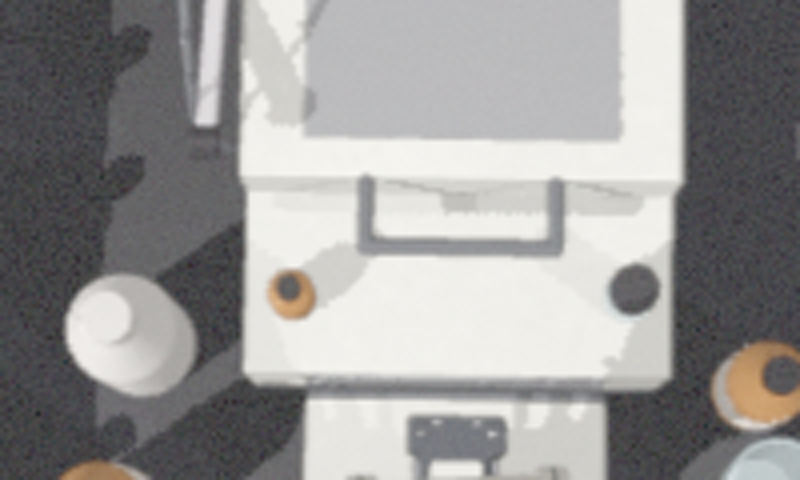

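The top view shows the door nearly level with the gripper on its bar. The force stops repeat there, so it is at its stop. The fingers slipped about 4 mm on the bar, so I'll allow for that while pushing the door shut.

```bash
python3 - <<'E'
from fit import *
o=np.array([0,0,-4.])
def go(ths,rate,f_stop=None):
    for t in ths:
        hit=env.move_l(tcp(U(door(t,0),u)[0]+o),rate=rate,f_stop=f_stop); s=status.read_state()
        d=s["tool_pos"]-[0,0,61]-o-U([-8,0,40],u)[0]
        print("%.3f meas %.3f r %.1f t %.2f"%(t,np.arctan2(-d[0],d[2]),np.hypot(d[0],d[2]),s["time_s"]),s["force"],s["width"],hit)
        if hit: break
go(np.arange(1.4,.05,-.2),120)
go([.08],80); go([-.1],40,25); env.hold(.2);print(status.read_state()["force"])
go([-.1],25,30); env.hold(.2);s=status.read_state();print(s["force"],s["tool_pos"])
E
```

```text
1.400 meas 1.396 r 109.3 t 11.48 [ 4.821  0.12  -1.596] 11.239521788438823 False
1.200 meas 1.197 r 109.7 t 11.82 [ 3.79  -0.199 -0.574] 10.809743381410327 False
1.000 meas 1.006 r 110.2 t 12.15 [ 1.993  1.105 -1.254] 11.136850096945835 False
0.800 meas 0.816 r 111.0 t 12.48 [-4.482  1.285  4.595] 10.870196209736038 False
0.600 meas 0.625 r 111.7 t 12.82 [-14.484   1.69   18.62 ] 11.369784412440728 False
0.400 meas 0.412 r 111.3 t 13.15 [-10.53    0.284  20.946] 11.006152616153255 False
0.200 meas 0.194 r 111.0 t 13.48 [-2.584  0.67  15.811] 11.273965821478749 False
0.080 meas 0.076 r 110.6 t 13.80 [-1.425  0.087  9.515] 11.291600392359143 False
-0.100 meas -0.010 r 110.0 t 14.18 [-3.358 -0.009  8.029] 11.191320834676693 True
[-2.366  0.3    7.138]
-0.100 meas -0.015 r 110.0 t 14.67 [-2.294  0.012  7.16 ] 11.462186703684957 True
[-1.509  0.34   6.535] [566.487  44.111 206.992]
```

```bash
python3 - <<'E'
from fit import *
import cv2
env.set_gripper(50)
p=status.read_state()["tool_pos"];p[2]+=110;env.move_l(p,rate=200)
b=U(lid(0,0),u)[0];env.set_gripper(36)
env.move_l(tcp(b+[0,0,90]),rate=200)
a=cams.camera("top");s=cams.camera("scene");print(status.read_state()["time_s"])
im=np.hstack([cv2.resize(a[105:195,190:330],(392,252),interpolation=cv2.INTER_CUBIC),cv2.resize(s[175:265,185:325],(392,252),interpolation=cv2.INTER_CUBIC)])
cv2.imwrite("pics/d2.png",(255*(im/255.)**.6).astype(np.uint8))
E
```

```text
17.4417
```

View pics/d2.png

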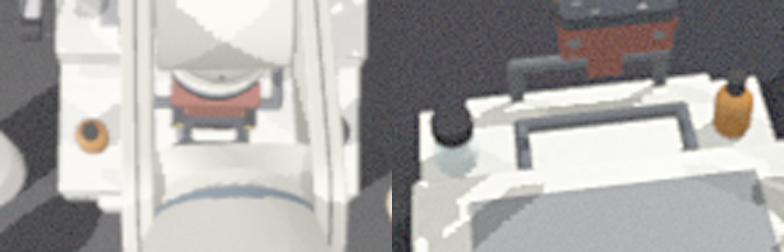

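The scene half shows the door bar ends at (512,70) and (664,55), with the door panel flush against the body. I'll check the angle from those, then grip the lid and lift.

```bash
python3 - <<'E'
from fit import *
cs=cams.camera_params("scene")
for t in (0,.05,.086): print(t,((proj(U([door(t,-66),door(t,66)],u),cs)-[185,175]+.5)*2.8-.5+[392,0]))
b=U(lid(0,0),u)[0]
print(env.move_l(tcp(b),rate=100,f_stop=15))
env.set_gripper(0);env.hold(.2);s=status.read_state();print(s["tool_pos"],s["width"],s["force"])
for a in np.linspace(.05,.407,6):
    env.move_l(tcp(U(lid(a,0),u)[0]),rate=70);s=status.read_state()
    h=U(lid(0,0,0),u)[0];d=s["tool_pos"]-[0,0,61]-h
    print("%.3f %.3f r %.1f"%(a,np.arctan2(d[2],-d[0]),np.hypot(d[0],d[2])),s["force"],s["width"],s["time_s"])
env.hold(.3);s=status.read_state();print(s["tool_pos"],s["force"])
import cv2
im=cams.camera("scene");cv2.imwrite("pics/l_raw.png",im)
cv2.imwrite("pics/l1.png",cv2.resize((255*(im[150:300,185:375]/255.)**.6).astype(np.uint8),None,fx=4,fy=4,interpolation=cv2.INTER_CUBIC))
E
```

```text
0 [[507.586  68.962]
 [668.473  52.42 ]]
0.05 [[507.139  64.137]
 [667.292  47.74 ]]
0.086 [[506.836  60.841]
 [666.443  44.547]]
False
[649.203  44.658 236.619] 11.291830762826027 [ 5.024 -0.136 -0.543]
0.050 0.053 r 188.7 [ 7.052 -1.477 -4.314] 11.130569824903949 19.4917
0.121 0.124 r 188.7 [ 8.07  -0.873 -5.517] 11.328966071712566 19.8333
0.193 0.194 r 188.7 [ 8.96  -0.537 -5.582] 11.161862933757513 20.175
0.264 0.265 r 188.8 [ 8.418 -0.056 -6.348] 10.999994505551362 20.5167
0.336 0.335 r 188.9 [ 7.837 -0.726 -7.898] 11.157385553489908 20.8583
0.407 0.404 r 189.1 [ 7.133 -0.587 -8.898] 11.193206841479213 21.2
[663.849  44.534 309.934] [ 7.042 -0.054 -8.124]
```

View pics/l1.png

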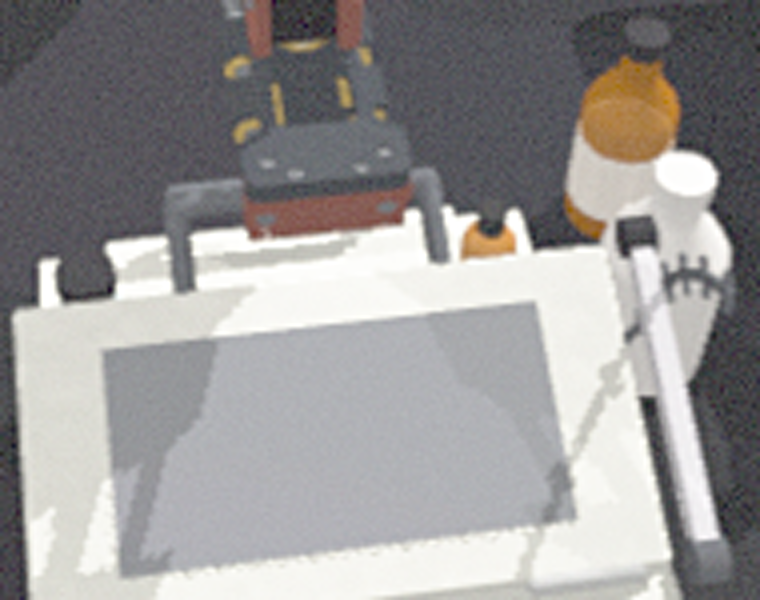

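The scene view shows the lid raised and held, with bar ends at about (166,195) and (440,175) and the pointer unmoved at (637,235). I'll check both angles numerically, using the plinth edge as a level reference for the wrist camera.

```bash
python3 - <<'E'
from fit import *
import cv2
cs,cw=cams.camera_params("scene"),cams.camera_params("wrist")
for a in (.38,.40,.42): print(a,((proj(U([lid(a,-66),lid(a,66)],u),cs)-[185,150]+.5)*4-.5))
w=np.load("w1.npz");T=np.eye(4);T[:3,:3]=Ro.from_quat(w["q"]).as_matrix();T[:3,3]=w["p"];T=T@cw["tool_from_camera"]
F=lambda P:np.array([511,383])-proj(U(P,u),cw,T)   # flipped raw pixels
print("plinth corners x=330,100",F([[330,140,0],[100,140,0]])*1.5625)
g=cv2.cvtColor(cv2.imread("pics/w1_raw.png"),cv2.COLOR_BGR2GRAY).astype(float)
A=np.array([301,347])/1.5625-.2;B=np.array([491,266])/1.5625-.2
d=(B-A)/np.linalg.norm(B-A);n=np.array([-d[1],d[0]]);L=np.linalg.norm(B-A);print(L)
o=np.arange(-9,10)
for f in np.arange(.15,.9,.1):
    pts=[A+d*L*(f+e)+n[None]*o[:,None] for e in np.linspace(-.04,.04,9)]
    pr=np.mean([cv2.remap(g.astype(np.float32),p[:,0].astype(np.float32)[None],p[:,1].astype(np.float32)[None],1)[0] for p in pts],0)
    print("%.2f"%f,pr.astype(int))
# plinth bottom edge rows in flipped picture
for c in (170,200,230,260,290,320,350): 
    col=g[300:365,c-3:c+4].mean(1);k=np.diff(col);i=np.argsort(k)[:3];print(c,sorted((300+i).tolist()),k[i].astype(int),end=" | ")
E
```

```text
0.38 [[164.081 211.131]
 [438.    182.758]]
0.4 [[163.724 208.386]
 [439.024 179.918]]
0.42 [[163.378 205.765]
 [440.085 177.197]]
plinth corners x=330,100 [[237.259 541.039]
 [508.009 540.172]]
132.1890524967934
0.15 [109 101  98  97  99 101 100  99  99  99 100 101 100  98  97  95  93  93
  93]
0.25 [ 99  82  81  88  96 102 103 101 100  99 101 102 101 100 101 101 101 102
 101]
0.35 [ 65  58  63  80  95 102 104 102 101 101 103 104 103 102 102 102 102 101
 102]
0.45 [ 78  74  72  81  94 103 104 103 102 102 104 105 105 101  91  78  72  78
  87]
0.55 [103  94  89  91  97 103 104 104 102 103 105 107 107 103  90  69  53  48
  47]
0.65 [123 128 124 112 103 103 104 104 102 102 105 107 108 105  92  73  55  48
  46]
0.75 [147 143 132 112  90  83  88  95  99 102 104 107 108 107 105 100  95  91
  89]
0.85 [68 77 76 59 41 38 51 63 67 69 70 73 74 75 80 88 94 96 93]
170 [325, 326, 346] [-20 -13 -13] | 200 [324, 325, 345] [-33 -19 -19] | 230 [324, 325, 345] [-34 -23 -23] | 260 [324, 325, 345] [-28 -24 -21] | 290 [324, 325, 345] [-27 -24 -24] | 320 [323, 324, 325] [-18 -15 -12] | 350 [323, 324, 325] [-18 -13 -12] |
```

The wrist calibration checks out: the predicted plinth corner lands on the observed one, so the pointer stays at 0.407. The grip kinematics (rise 73.3 mm, 14.7 mm back) put the lid at about 0.395, so I'll trim it up slightly.

```bash
python3 - <<'E'
from fit import *
import cv2
s0=np.array([649.203,44.658,236.619])
t=s0+[190*(1-np.cos(.407)),0,190*np.sin(.407)]
cmd=t.copy()
for i in range(3):
    env.move_l(cmd,rate=15);env.hold(.4);s=status.read_state();e=t-s["tool_pos"];print(s["tool_pos"],e,s["force"],s["width"],s["time_s"])
    if abs(e).max()<.25:break
    cmd=cmd+e
im=cams.camera("scene");cv2.imwrite("pics/l2_raw.png",im)
b=cv2.imread("pics/scene_raw.png")
im2=np.hstack([cv2.resize(x,None,fx=6,fy=6,interpolation=cv2.INTER_CUBIC) for x in (b[205:275,222:282],im[175:245,222:282])])
cv2.imwrite("pics/l2.png",(255*(im2/255.)**.5).astype(np.uint8))
cs=cams.camera_params("scene")
k=lambda a,o:(proj(U([lid(a,-66),lid(a,-43)],u),cs)-o+.5)*6-.5
print("shut",k(0,[222,205]));[print(a,k(a,[222,175])+[360,0]) for a in(.38,.407,.43)]
E
```

```text
[664.692  44.547 311.788] [0.032 0.111 0.044] [ 3.392 -0.746 -7.453] 11.280339224923425 22.2
shut [[ 37.242  95.592]
 [104.048  88.366]]
0.38 [[384.372 166.947]
 [456.988 159.425]]
0.407 [[383.652 161.431]
 [456.772 153.875]]
0.43 [[383.063 157.002]
 [456.621 149.413]]
```

View pics/l2.png

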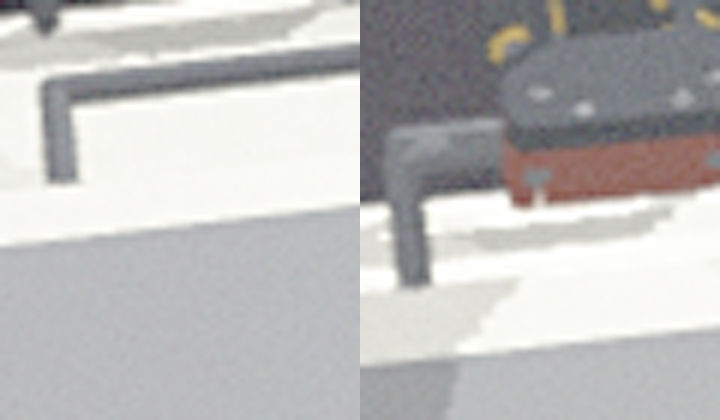

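```bash
python3 - <<'E'
from fit import *
cs=cams.camera_params("scene")
k=lambda a,o,y,r,z=0:(proj(U([265-r*np.cos(a)+z*np.sin(a),y,175+r*np.sin(a)+z*np.cos(a)],u),cs)-o+.5)[0]*6-.5
# panel edge at arm root; shut seen (62,183), lifted seen (413,286)
for z in (0,6):
  print(z,"shut",k(0,[222,205],-60,147,z));[print(a,k(a,[222,175],-60,147,z)+[360,0]) for a in(.38,.407,.43)]
# track panel-window row edge by template match: glass front edge brightness step
import cv2
for n,o in(("scene_raw",205),("l_raw",175),("l2_raw",175)):
    g=cv2.cvtColor(cv2.imread(f"pics/{n}.png"),cv2.COLOR_BGR2GRAY).astype(float)
    c=g[:,224:228].mean(1)[o:o+70]; print(n,c[25:65].astype(int))
E
```

```text
0 shut [ 64.732 193.953]
0.38 [416.433 294.724]
0.407 [416.04  291.065]
0.43 [415.728 288.182]
6 shut [ 63.591 182.928]
0.38 [415.811 288.925]
0.407 [415.462 285.712]
0.43 [415.189 283.217]
scene_raw [241 240 237 223 222 224 232 243 241 241 240 240 240 242 240 192 136 135
 140 139 138 139 139 139 139 138 137 139 137 137 137 136 139 136 137 139
 139 138 138 139]
l_raw [ 53  55  57  53  51  55  53  48  67 152 211 197 169 179 215 179 181 183
 180 209 250 251 249 230 196 195 197 196 196 197 196 196 196 197 193 166
 105 104 105 105]
l2_raw [ 52  58  58  54  53  54  52  50  68 153 211 197 166 172 205 174 174 181
 181 208 250 252 249 220 199 195 195 197 195 196 197 197 196 197 192 154
 104 104 108 107]
```

The panel edge at the arm root matches the prediction in both states: shut 183 seen against 182.9, and 0.407 rad 286 seen against 285.7. The lid is at the pointer's angle, so I'm handing in.

```bash
python3 -c "
from station import env, cams, status
print(env.sign_off())"
```

```text
the job is handed in; nothing more can be done
None
```

I pulled the door down to its stop, pushed it fully shut, and lifted the lid to the pointer's angle of about 0.407 rad; the gripper is still holding it there, and the job is handed in at about 22 s of the 48 s allowed.

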